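Zero the load cell with the test roller and park it on the start line

ROBOT

A 6-joint arm with a two-finger parallel gripper is mounted at the origin on the work surface. World frame = base frame: x ahead of the robot, y to its left, z up, the work surface at z = 0. Lengths are in mm, angles in rad, forces in N, time in s.
With the tool pointing down it reaches from about 350 to 975 mm from the base axis. Payload 7.1 kg.
Tool frame: the origin (TCP) lies at the very end of the fingers, on their centre line; the grasp point (between the pads) lies tcp_to_grasp behind it (tcp_to_grasp is the distance from the TCP to the grasp point, in mm); z points along the fingers, x is the direction in which the jaws open and shut, and the axes are right-handed (so a half turn about z gives the same grasp; the last joint's range is limited). The gripper opens to 88 mm and grips with 3 to 60 N. Pads are 20 mm wide; open, the fingers measure 115 mm over their backs; the gripper's body (75 mm by 178 mm) begins 61 mm behind the grasp point.
Start: joints at [1.315, 0.423, 1.63, -0, 1.089, -0.019], TCP at [146.589, 607.549, 222.675] pointing down, gripper open.
Joint ranges: [-3, 3], [-0.9, 2.11], [0.09, 2.58], [-1.31, 4.45], [0.11, 2.69], [-2.54, 2.54]. Speed limits (rad/s): [2.39, 2.39, 3.01, 3.14, 3.14, 3.14].

INTERFACE

Orientations are given as a rotation vector (axis times angle).
In Python, from workcell import get_obs, get_image, close_job, recognise, mark_of, tcp_to_grasp gives the robot as it stands. The module is installed in compiled form; this text tells all that it offers.
- The arm moves only by the tool move_arm, never from a script. Its argument "motion" is a list of rows, each a list of 7 numbers: the shift along the world's x, y, z in mm, then the turn, a rotation vector about the world's x, y, z in rad, then the finger opening in mm, from 0 to 87.8. A call has 1 to 5 rows; each row is the pose to reach, as a shift and turn from the pose commanded when the call began; what a row does not reach only later rows make up. A row lasts 1/12 s, in which the tool goes at most 41.7 mm and 7.16 degrees, less where a joint would pass 70% of its speed; a pose out of reach is approached as far as the arm can. A call with a gripper value outside its range is refused whole. The fingers move at their own pace and stop on an object; the grip force is fixed at half the most. Time passes only in rows, so rows that repeat a pose let the fingers close. It gives the time, the measured TCP pose, the force and the opening at its end, in the units of the state.
- get_obs(): the state, without advancing time (a new reading comes with each control period).
- get_image(name): name is "scene" or "top" or "wrist"; returns a dict with "color" (384x512x3 uint8, red, green, blue), "mtx" (3x3 intrinsics, pixels), "camera_from_world" (4x4, takes a point from world to camera coordinates). Camera axes: x right, y up, looking along -z (the intrinsics and any distortion apply to the point x, -y, -z); pixel columns grow to the right and rows downward; lengths in mm; the calibration is good to about 2 mm. A picture is of the moment at which its call begins. There is no depth.
- close_job(): hands the job in, once; it reports no verdict.
Trained networks look in a picture, given as the dict that the camera call returned (one of the last four; its "shot" number tells which), for a name from the list of things; names that differ only in an ending like _2 or _b are one class to them, and where a whole thing is asked for, a point or a joint stands for the part that bears it (a point fixed in the world has none). Each returns a list of dicts, best first, with "p" (0 to 1); they miss things now and then, are a little off and sometimes report something else, mostly with a low value. They report only what shows in the picture. A call takes as long as a camera call. They do not tell look-alikes from the thing itself.
- recognise(picture, label): "bbox" ([centre column, centre row, width, height] in pixels, round what is visible of it).
- mark_of(picture, label): "location" ([row, column] in pixels: a listed point, or the origin of a listed thing).
The state is a dict: "t": time; "qpos": joint angles; "qvel": joint speeds; "joint_torque": joint torques, N m; "ee_pos": TCP position; "orientation": TCP orientation; "ft_force": force on the tool from outside, world axes, zero at the start; "moment": the same for the moment, N m; "width": finger opening in mm.
Only numpy, scipy, OpenCV 4.12 (cv2) and the standard library are available. Lean on these libraries where they do the work, as an engineer would, in place of code of your own. Each camera call takes 0.05 s, during which the arm holds its last target. There are 200 camera calls.

TASK

Zero the roller tester: roll the steel roller along the white bed, never lifting it, until it sits square against both rubber faces of the load cell, and press it there gently and steadily, with about 10 N, for a good second. Then roll it back, leave it at rest with its axis over the red start line and parallel to it, and let go. Leave the other things on the bench alone.

Things in the scene. Friction and masses are not known exactly. Their poses are not given: they have to be found in the camera images.
- bed: white flat bed on a red edge, fixed to the bench, 270 (its x) by 350 (its y) by 16 mm; origin at the centre of its underside, white top 16 mm above the origin. x runs along the red line and the roller's axis, +y is the way towards the load cell.
- roller: loose polished steel roller, blue end bands, 60 mm diameter, 200 mm long, 0.4 to 1 kg, lying on the bed between its -y end and the red line, up to 9 degrees out of square; origin at its middle on the axis (46 mm above the bench), x along the axis, y and z turn as it rolls. Let go, it coasts some 15 mm from 50 mm/s, 3 mm from 15 mm/s. A light push hardly turns it: it follows its own heading.
- cell: load cell on the bed's +y end, axes as the bed's: grey cross block 200 (x) by 30 (y) by 50 mm high, origin at the middle of the lower edge of its -y face, at bed top height. Two rigid aluminium arms at x = -65 and +65 mm, 22 mm wide, 18 to 42 mm above the bed, stick out towards -y. Their rubber end faces, at roller axis height, take the roller.
- cell_gap (a point): point on the bed's top midway between the two arms, 35 mm before the cross block. The gap is open from above, 108 mm wide; fingers can go in there behind the roller. The arms' slide is clamped at an unreported setting: both faces lie equally far, 55 to 95 mm from the block, so where the roller meets them must be felt; they do not yield.
- line: red start line, a flat strip 260 mm long (its x) and 6 mm wide across the bed, no obstacle, with a red clip at each edge of the bed; origin at its middle on the bed's top; axes as the bed's. It stays visible beyond both roller ends.
- weight: bystander: brass weight with knob, 42 mm wide, 64 mm tall; origin under its middle
- beaker: bystander: glass beaker, 68 mm wide, 85 mm tall; origin under its middle
- flask: bystander: steel flask with black cap, 64 mm wide, 110 mm tall; origin under its middle
- spanner: bystander: steel spanner lying flat; origin near its middle
Not all that is in view belongs to the job. Leave any green or purple look-alike of the roller alone.

How it is judged (in metres and radians):
On the way, in this order (a step that is already met when the one before it is completed fails the run):
1. the roller has turned by rolling (more than about a quarter turn) on its way to the load cell (angle between roller's own z axis and vertical above 1.3 rad), for 0.05 s.
2. the roller is pressed square (within 0.05 rad) against the load cell so that the cell feels 4 to 14 N for 0.8 s (contact force between roller and cell between 4 and 14 N and angle between the x axis of roller and the x axis of bed, either way round below 0.05 rad), for 0.8 s.
At the end, for the whole second after the job is handed in: The roller lies at rest on the bed, untouched, its axis within 6 mm of the middle of the red line and within 0.08 rad of parallel, its middle within 60 mm of the bed's middle across (y of roller in the frame of line between -0.006 and 0.006 m and x of roller in the frame of line between -0.06 and 0.06 m and z of roller in the frame of line between 0.026 and 0.034 m and angle between the x axis of roller and the x axis of line, either way round below 0.08 rad and linear speed of roller below 0.004 m/s).
It fails at once if the roller is lifted off the bed (more than 8 mm) (z of roller in the frame of bed above 0.054 m).
It fails at once if the roller strikes or is pressed on the load cell with more than 25 N (contact force between roller and cell above 25 N).
It fails at once if the robot pushes or squeezes the roller with more than 30 N (contact force between the fingers and roller above 30 N).
It fails at once if a bystander is moved by more than 15 mm (distance of any of weight, beaker, flask, spanner from where it was at the start of the episode above 0.015 m).
It also fails if it takes over 70 s, if anything falls off the work surface, if the arm or the gripper's body presses on something with over 40 N, if the wrist force passes 120 N, or if a joint passes its speed limit or range.

## Working session

There is one attempt and no reset: what is moved stays moved. The work goes in short steps, Python scripts to look and compute and a tool call to move; the robot and the scene stay as the last step left them, time stands still between calls to the robot, and variables do not carry over. Pictures are saved under pics/ and viewed, about 8 in all and at most 12, crops included, and the job is handed in when it is done.

Besides the shell and the picture viewer there is one more tool, called after "Emit:" by a JSON object that holds its "fn" and its "kwargs", one argument or row to a line. move_arm: Moves the arm, as the interface text tells. Its arguments: {"type":"object","properties":{"motion":{"type":"array"}},"required":["motion"]}

```bash
mkdir -p pics
cat > h.py <<'E'
import numpy as np, cv2
from workcell import *
def ray(im,col,row):
    K=im["mtx"];T=np.array(im["camera_from_world"])
    d=np.linalg.inv(K)@[col,row,1]; d=np.array([d[0],-d[1],-d[2]])
    R=T[:3,:3];c=-R.T@T[:3,3];return c,R.T@d
def at(im,col,row,z):
    c,d=ray(im,col,row);return c+d*(z-c[2])/d[2]
def pix(im,p):
    T=np.array(im["camera_from_world"]);q=T[:3,:3]@p+T[:3,3];u=im["mtx"]@[q[0],-q[1],-q[2]];return u[:2]/u[2]
def save(im,n,crop=None,s=1):
    a=im["color"][:,:,::-1]
    if crop: a=a[crop[1]:crop[3],crop[0]:crop[2]]
    cv2.imwrite("pics/"+n,cv2.resize(a,None,fx=s,fy=s))
E
python3 - <<'E'
from h import *
np.set_printoptions(precision=1,suppress=True)
print(get_obs(),tcp_to_grasp)
a=get_image("scene");b=get_image("top")
for im in(a,b):
    print("cam",ray(im,256,192)[0])
    for n,z in[("bed",0),("roller",46),("cell",16),("cell_gap",16),("line",16),("weight",0),("beaker",0),("flask",0),("spanner",0)]:
        for m in mark_of(im,n)[:3]:
            r,c=m["location"];print(n,round(m["p"],2),np.array([c,r]),at(im,c,r,z))
cv2.imwrite("pics/1.png",cv2.resize(np.vstack([a["color"],b["color"]])[:,:,::-1],None,fx=.78,fy=.78))
save(b,"2.png",s=1.5)
E
```

```text
{'t': 0.0, 'qpos': array([ 1.3,  0.4,  1.6,  0. ,  1.1, -0. ]), 'qvel': array([ 0., -0., -0.,  0.,  0.,  0.]), 'joint_torque': array([ -0. , -54.5, -27.4,   0.1,   0. ,  -0. ]), 'ee_pos': array([146.5, 607. , 221.9]), 'orientation': array([ 2.5,  1.9, -0. ]), 'ft_force': array([ 0.4,  0. , -0.6]), 'moment': array([-0. ,  0. ,  0.1]), 'width': 88.01891955061947} 18.700000000000003
cam [1261.3   27.6  999.9]
bed 0.55 [267.8 213.7] [553.1  34.9  -0. ]
roller 0.98 [227.6 192.4] [517.9 -80.2  46. ]
roller 0.89 [151.3 148.6] [ 359.9 -326.9   46. ]
roller 0.75 [359.9 138.6] [285.5 313.7  46. ]
cell 0.84 [320.1 225.5] [597.  178.8  16. ]
cell 0.23 [400.  197.7] [489.9 412.9  16. ]
cell 0.16 [106.8 206.5] [ 561.3 -419.6   16. ]
line 0.48 [255.7 208.3] [547.4   0.3  16. ]
weight 0.61 [213.6 289.5] [791.5 -94.2   0. ]
beaker 0.66 [403.4 259.9] [684.4 394.8   0. ]
flask 0.75 [103.9 205.7] [ 547.5 -435.9    0. ]
flask 0.46 [256.9 206.9] [530.7   3.    0. ]
spanner 0.92 [398.1 197.7] [477.7 413.7   0. ]
cam [ 336.9  -19.2 1160.9]
roller 0.86 [368.6 128.1] [ 720.3 -342.9   46. ]
roller 0.77 [164.4 277.3] [258.9 310.7  46. ]
roller 0.73 [374.6 247.4] [ 338.8 -336.2   46. ]
cell 0.95 [212.9 173.5] [588.3 167.4  16. ]
cell 0.26 [290.2 190.7] [525.3 -85.2  16. ]
cell_gap 0.71 [220.6 174.6] [584.  141.9  16. ]
line 0.52 [266.5 185.5] [544.2  -8.5  16. ]
weight 0.63 [287.  118.4] [778.  -82.8   0. ]
beaker 0.82 [147.1 147.6] [687.2 395.5   0. ]
flask 0.58 [394.9 184. ] [ 542.8 -429.2    0. ]
spanner 0.61 [137.7 210.8] [471.5 419.2   0. ]
```

View pics/1.png

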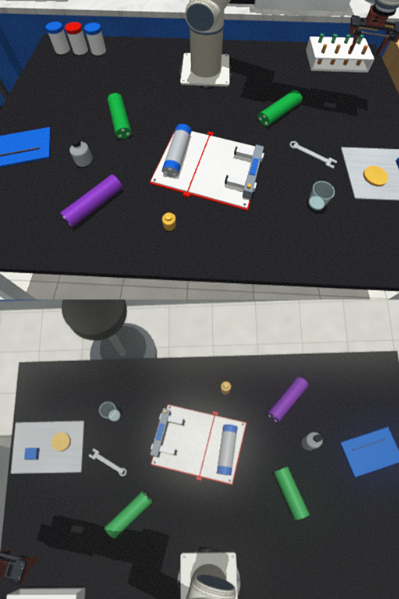

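View pics/2.png

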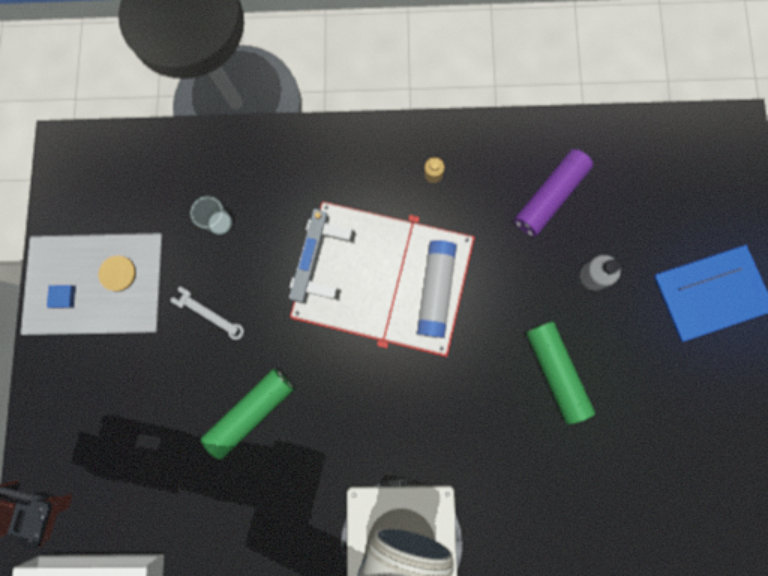

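The top view shows one steel roller with blue bands on the bed, at about (292,193) in the unscaled picture. The other roller shapes are two green ones and one purple one off the bed, which are the look-alikes. Next I measure the line and the roller, and confirm the choice in a crop.

Run:
```python
from h import *
np.set_printoptions(precision=2,suppress=True)
for nm in("top","scene"):
    im=get_image(nm)
    c=im["color"].astype(int);hsv=cv2.cvtColor(im["color"],cv2.COLOR_RGB2HSV)
    m=np.zeros(c.shape[:2],bool)
    if nm=="top": m[125:245,185:325]=1
    else: m[150:285,185:350]=1
    red=((hsv[...,0]<8)|(hsv[...,0]>172))&(hsv[...,1]>110)&(hsv[...,2]>80)&m
    hull=cv2.convexHull(np.argwhere(red)[:,::-1].astype(np.int32))
    # straight line fit: map red pixels to z=16
    P=np.array([at(im,x,y,16)[:2] for y,x in np.argwhere(red)])
    rect=cv2.minAreaRect(P.astype(np.float32));print(nm,"rect",rect)
    ln=np.array([at(im,*p,16)[:2] for p in [mk["location"][::-1] for mk in mark_of(im,"line")[:1]]])
    # line pixels: interior, central region
    th=np.radians(rect[2]);ax=[np.array([np.cos(th),np.sin(th)]),np.array([-np.sin(th),np.cos(th)])]
    yd=max(ax,key=lambda v:abs(v[1]));yd=yd*np.sign(yd[1]); xd=np.array([yd[1],-yd[0]])
    q=P-np.array(rect[0]);qy=q@yd;qx=q@xd
    s=(abs(qx)<115)&(qy>-110)&(qy<30)
    print("yd",yd,"xd",xd,"line y hist",np.histogram(qy[s],bins=np.arange(-110,31,10)))
    s&=abs(qy-np.median(qy[s]))<12
    k=np.polyfit(qx[s],qy[s],1);c0=np.array(rect[0]);print("line slope,y",k,"n",s.sum(), "line mid",c0+k[1]*yd)
    blue=(hsv[...,0]>100)&(hsv[...,0]<130)&(hsv[...,1]>120)&(hsv[...,2]>60)&m
    n,l,st,ce=cv2.connectedComponentsWithStats(blue.astype(np.uint8))
    for i in range(1,n):
        if st[i,4]>15: print("blue",st[i],ce[i],at(im,*ce[i],46),at(im,*ce[i],65))
    save(im,"3%s.png"%nm,(185,125,325,245) if nm=="top" else (185,150,350,285),5 if nm=="top" else 4)
o=get_obs();R=cv2.Rodrigues(o["orientation"])[0];print("tool x",R[:,0],"y",R[:,1])
```

```text
top rect ((550.6288452148438, 29.210205078125), (351.2635803222656, 297.88519287109375), 75.14582061767578)
yd [0.26 0.97] xd [ 0.97 -0.26] line y hist (array([0, 0, 0, 0, 0, 0, 0, 0, 0, 0, 0, 0, 0, 0]), array([-110, -100,  -90,  -80,  -70,  -60,  -50,  -40,  -30,  -20,  -10,
          0,   10,   20,   30]))
  return _methods._mean(a, axis=axis, dtype=dtype,
  ret = ret.dtype.type(ret / rcount)
Traceback (most recent call last):
TypeError: expected non-empty vector for x
```

```bash
cat > m.py <<'E'
from h import *
np.set_printoptions(precision=2,suppress=True)
YD=np.array([np.cos(np.radians(75.15)),np.sin(np.radians(75.15))]);XD=np.array([YD[1],-YD[0]]);C=np.array([550.6,29.2])
def measure(nm,pic=None):
    im=get_image(nm);a=im["color"];hsv=cv2.cvtColor(a,cv2.COLOR_RGB2HSV);f=a.astype(float)
    ys,xs=np.mgrid[0:384,0:512]
    G=np.array([at(im,x,y,16)[:2] for y,x in zip(ys.ravel(),xs.ravel())])-C
    gy=(G@YD).reshape(384,512);gx=(G@XD).reshape(384,512)
    red=(f[...,0]-f[...,1:].max(2))
    s=(abs(gx)<150)&(gy>-120)&(gy<40)&(red>25)&((abs(gx)<120)|(abs(gx)>140))
    w=red[s];
    for _ in range(4):
        k=np.polyfit(gx[s],gy[s],1,w=np.sqrt(red[s])); s&=abs(gy-np.polyval(k,gx))<8
    print(nm,"line slope,y",k,"n",s.sum(),"xrange",gx[s].min(),gx[s].max(),"mid",C+k[1]*YD,"angle deg",np.degrees(np.arctan(k[0])))
    blue=(f[...,2]-f[...,0]>50)&(abs(gx)<160)&(abs(gy)<200)
    n,l,st,ce=cv2.connectedComponentsWithStats(blue.astype(np.uint8))
    for i in range(1,n):
        if st[i,4]>15: print("blue",st[i],ce[i],at(im,*ce[i],46),at(im,*ce[i],70))
    if pic:
        r,c=np.where((abs(gx)<165)&(abs(gy)<205));save(im,pic,(c.min(),r.min(),c.max(),r.max()),4)
    return im
E
python3 - <<'E'
from m import *
measure("top","3top.png");measure("scene","3scene.png")
o=get_obs();R=cv2.Rodrigues(o["orientation"])[0];print("tool x",R[:,0],"y",R[:,1])
E
```

```text
top line slope,y [  0.   -34.56] n 186 xrange -149.68450265449596 149.73502522001627 mid [541.74  -4.21] angle deg 0.03444315757064421
blue [199 159  12  21 139] [204.59 168.94] [597.38 189.5   46.  ] [591.77 185.01  70.  ]
blue [286 160  18  11 143] [294.7 164.8] [ 604.13 -100.39   46.  ] [598.38 -98.64  70.  ]
blue [279 213  18  12 169] [287.34 218.45] [432.68 -71.88  46.  ] [430.61 -70.75  70.  ]
scene line slope,y [ -0.01 -32.21] n 199 xrange -149.83967521188018 149.64624423579764 mid [542.35  -1.93] angle deg -0.35856630637070075
blue [224 158  22  15 178] [235.13 163.81] [409.49 -67.05  46.  ] [430.92 -64.67  70.  ]
blue [320 202  13  23 187] [325.66 212.99] [575.81 191.19  46.  ] [593.05 187.08  70.  ]
blue [208 204  23  17 217] [220.28 211.  ] [582.87 -94.61  46.  ] [599.94 -91.54  70.  ]
tool x [0.23 0.97 0.  ] y [ 0.97 -0.23 -0.  ]
```

View pics/3top.png

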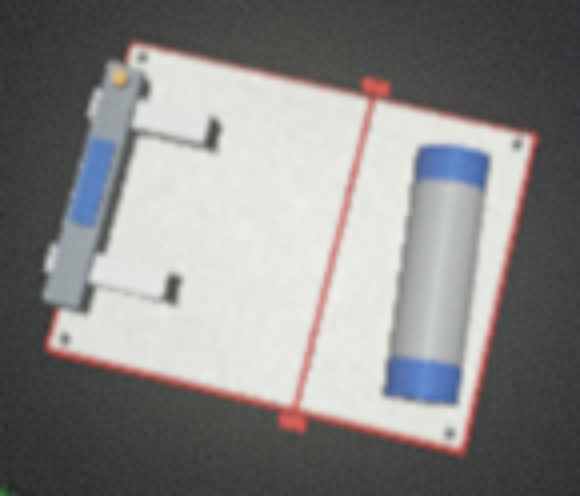

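The crop confirms the steel roller with blue bands, at (453,165) and (423,382). It is about 5.4° out of square. Next I travel above it.

Emit:
{"fn": "move_arm", "kwargs": {
  "motion": [
    [18,-34,0,0,0,-0.027,87],
    [36,-69,0,0,0,-0.027,87],
    [54,-103,0,0,0,-0.027,87],
    [72,-138,0,0,0,-0.027,87],
    [90,-172,0,0,0,-0.027,87]
  ]
}}

```text
t: 1.62
ee_pos: [236.9, 433.9, 222.7]
orientation: [2.494, 1.911, 0.0]
ft_force: [1.4, 0.6, -0.1]
width: 87.1
```

Emit:
{"fn": "move_arm", "kwargs": {
  "motion": [
    [18,-34,0,0,0,0,87],
    [36,-69,0,0,0,0,87],
    [54,-103,0,0,0,0,87],
    [72,-138,0,0,0,0,87],
    [90,-172,0,0,0,0,87]
  ]
}}

```text
t: 2.03
ee_pos: [327.1, 261.9, 223.0]
orientation: [2.494, 1.911, 0.001]
ft_force: [1.0, -0.7, 0.1]
width: 87.0
```

Emit:
{"fn": "move_arm", "kwargs": {
  "motion": [
    [18,-34,0,0,0,0,87],
    [36,-69,0,0,0,0,87],
    [54,-103,0,0,0,0,87],
    [72,-138,0,0,0,0,87],
    [90,-172,0,0,0,0,87]
  ]
}}

```text
t: 2.45
ee_pos: [417.2, 89.6, 223.1]
orientation: [2.494, 1.91, 0.001]
ft_force: [0.3, -0.4, 0.6]
width: 86.5
```

Emit:
{"fn": "move_arm", "kwargs": {
  "motion": [
    [18,-34,0,0,0,0,87],
    [36,-69,0,0,0,0,87],
    [54,-103,0,0,0,0,87],
    [72,-138,0,0,0,0,87],
    [90,-172,-40,0,0,0,87]
  ]
}}

```text
t: 2.87
ee_pos: [507.2, -75.5, 197.0]
orientation: [2.489, 1.904, 0.011]
ft_force: [1.9, -0.3, 0.1]
width: 86.9
```

Emit:
{"fn": "move_arm", "kwargs": {
  "motion": [
    [0,0,-30,0,0,0,87],
    [0,0,-50,0,0,0,87],
    [0,0,-60,0,0,0,87],
    [0,0,-60,0,0,0,87]
  ]
}}

```text
t: 3.2
ee_pos: [500.6, -71.8, 130.7]
orientation: [-2.492, -1.908, 0.004]
ft_force: [0.6, 0.6, -0.0]
width: 86.9
```

Run:
```python
from m import *
im=get_image("wrist");save(im,"4.png",s=1.2)
o=get_obs();print(o["t"],o["ee_pos"],o["ft_force"],cv2.Rodrigues(o["orientation"])[0][:,0])
print("tool axis at z46 pix",pix(im,np.array([*o["ee_pos"][:2],46])))
f=im["color"].astype(float)
blue=(f[...,2]-f[...,0]>50)
n,l,st,ce=cv2.connectedComponentsWithStats(blue.astype(np.uint8))
for i in range(1,n):
    if st[i,4]>100: print("blue",st[i],ce[i],at(im,*ce[i],70),at(im,*ce[i],76))
```

```text
3.25 [501.59 -71.76 132.15] [ 0.53  0.15 -0.14] [ 0.26  0.97 -0.  ]
tool axis at z46 pix [255.19 198.67]
blue [ 200  102   69   42 2438] [234.54 122.29] [428.98 -69.4   70.  ] [429.2  -68.98  76.  ]
blue [ 226  289   58   31 1440] [255.03 304.39] [596.98 -97.78  70.  ] [592.66 -96.6   76.  ]
```

View pics/4.png

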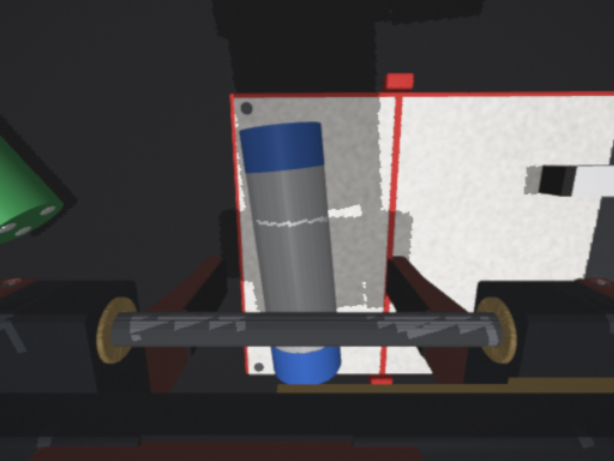

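The wrist view shows the roller running from (280,145) to (305,365) and the red line at column 390. The gripper sits about 10 mm short in y. I correct that and descend around the roller.

Emit:
{"fn": "move_arm", "kwargs": {
  "motion": [
    [4.5,-10.5,0,0,0,0,87],
    [4.5,-10.5,-25,0,0,0,87],
    [4.5,-10.5,-55,0,0,0,87],
    [4.5,-10.5,-80,0,0,0,87],
    [4.5,-10.5,-97,0,0,0,87]
  ]
}}

```text
t: 3.67
ee_pos: [507.7, -82.9, 35.5]
orientation: [2.492, 1.91, 0.002]
ft_force: [0.5, 0.6, -0.1]
width: 87.0
```

Emit:
{"fn": "move_arm", "kwargs": {
  "motion": [
    [0,0,-3,0,0,0,80],
    [0,0,-6,0,0,0,76],
    [0,0,-6,0,0,0,72],
    [0,0,-6,0,0,0,72]
  ]
}}

```text
t: 4.0
ee_pos: [507.9, -82.8, 31.1]
orientation: [2.493, 1.909, 0.003]
ft_force: [-0.2, 0.3, 0.8]
width: 72.3
```

Emit:
{"fn": "move_arm", "kwargs": {
  "motion": [
    [0.8,2.9,0,0,0,0,72],
    [1.5,5.8,0,0,0,0,72],
    [2.3,8.7,0,0,0,0,72],
    [3.3,12.6,0,0,0,0,72],
    [4.4,16.5,0,0,0,0,72]
  ]
}}

```text
t: 4.42
ee_pos: [511.2, -65.5, 29.9]
orientation: [2.494, 1.91, 0.0]
ft_force: [-1.2, 0.5, -0.4]
width: 71.9
```

Emit:
{"fn": "move_arm", "kwargs": {
  "motion": [
    [1,3.9,0,0,0,0,72],
    [2.1,7.8,0,0,0,0,72],
    [3.1,11.7,0,0,0,0,72],
    [4.1,15.6,0,0,0,0,72],
    [5.1,19.4,0,0,0,0,72]
  ]
}}

```text
t: 4.83
ee_pos: [516.2, -46.1, 29.6]
orientation: [-2.494, -1.91, 0.0]
ft_force: [-0.6, -1.4, -0.2]
width: 72.0
```

Emit:
{"fn": "move_arm", "kwargs": {
  "motion": [
    [1,3.9,0,0,0,0,72],
    [2.1,7.8,0,0,0,0,72],
    [3.1,11.7,0,0,0,0,72],
    [4.1,15.6,0,0,0,0,72],
    [5.1,19.4,0,0,0,0,72]
  ]
}}

```text
t: 5.25
ee_pos: [521.3, -26.8, 29.6]
orientation: [-2.494, -1.91, -0.0]
ft_force: [-1.0, -0.8, -0.1]
width: 71.9
```

Emit:
{"fn": "move_arm", "kwargs": {
  "motion": [
    [1,3.9,0,0,0,0,72],
    [2.1,7.8,0,0,0,0,72],
    [3.1,11.7,0,0,0,0,72],
    [4.1,15.6,0,0,0,0,72],
    [5.1,19.4,0,0,0,0,72]
  ]
}}

```text
t: 5.67
ee_pos: [526.4, -7.4, 29.6]
orientation: [-2.494, -1.91, 0.0]
ft_force: [0.3, 0.2, 0.2]
width: 71.9
```

Run:
```python
from m import *
measure("top","5.png");o=get_obs();print(o["t"],o["ee_pos"],o["ft_force"],o["width"],(o["ee_pos"][:2]-C)@YD)
```

```text
top line slope,y [  0.25 -70.58] n 13 xrange 140.45674537560618 149.73502522001627 mid [532.51 -39.03] angle deg 13.808748506663736
blue [199 158  12  22 140] [204.59 168.86] [597.64 189.49  46.  ] [592.02 185.    70.  ]
5.7167 [526.62  -6.92  29.66] [ 0.58  0.2  -0.27] 72.62262962282617 -41.06355211882832
```

View pics/5.png

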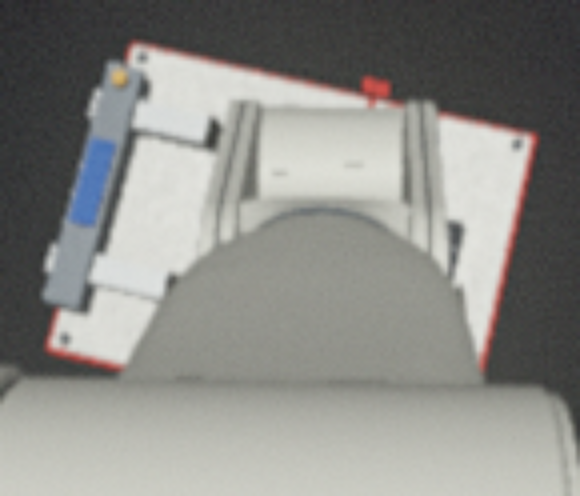

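The top view is now hidden by the arm, which is at bed y of -41 mm with the roller in the cage. I keep rolling.

Emit:
{"fn": "move_arm", "kwargs": {
  "motion": [
    [1,3.9,0,0,0,0,72],
    [2.1,7.8,0,0,0,0,72],
    [3.1,11.7,0,0,0,0,72],
    [4.1,15.6,0,0,0,0,72],
    [5.1,19.4,0,0,0,0,72]
  ]
}}

```text
t: 6.13
ee_pos: [531.5, 12.0, 29.7]
orientation: [2.494, 1.91, 0.0]
ft_force: [-0.2, -1.1, -0.2]
width: 71.8
```

Emit:
{"fn": "move_arm", "kwargs": {
  "motion": [
    [1,3.9,0,0,0,0,72],
    [2.1,7.8,0,0,0,0,72],
    [3.1,11.7,0,0,0,0,72],
    [4.1,15.6,0,0,0,0,72],
    [5.1,19.4,0,0,0,0,72]
  ]
}}

```text
t: 6.55
ee_pos: [536.6, 31.4, 29.6]
orientation: [2.494, 1.91, -0.0]
ft_force: [0.4, -0.4, -1.0]
width: 71.8
```

Emit:
{"fn": "move_arm", "kwargs": {
  "motion": [
    [0.7,2.8,0,0,0,0,72],
    [1.4,5.2,0,0,0,0,72],
    [1.9,7.2,0,0,0,0,72],
    [2.4,9.0,0,0,0,0,72],
    [2.8,10.6,0,0,0,0,72]
  ]
}}

```text
t: 6.97
ee_pos: [539.3, 41.8, 29.6]
orientation: [-2.494, -1.91, 0.0]
ft_force: [-0.1, 0.3, -0.9]
width: 72.0
```

Run:
```python
from m import *
a=measure("scene");b=get_image("wrist");cv2.imwrite("pics/6.png",cv2.resize(np.hstack([a["color"][140:300,170:370],b["color"][60:380,56:456][::2,::2]])[:,:,::-1],None,fx=2,fy=2));o=get_obs();print(o["t"],o["ee_pos"],o["ft_force"],o["width"],(o["ee_pos"][:2]-C)@YD)
```

```text
scene line slope,y [  0.01 -33.36] n 171 xrange -119.55212765993235 149.33155803589636 mid [542.05  -3.04] angle deg 0.6598607650038206
blue [320 202  13  23 187] [325.66 212.99] [575.81 191.19  46.  ] [593.05 187.08  70.  ]
blue [254 213  23  15 222] [265.61 218.96] [603.18  29.2   46.  ] [619.74  29.16  70.  ]
7.0667 [539.39  41.79  29.66] [ 0.11 -0.32  0.33] 72.22769541664898 9.295164131136524
```

View pics/6.png

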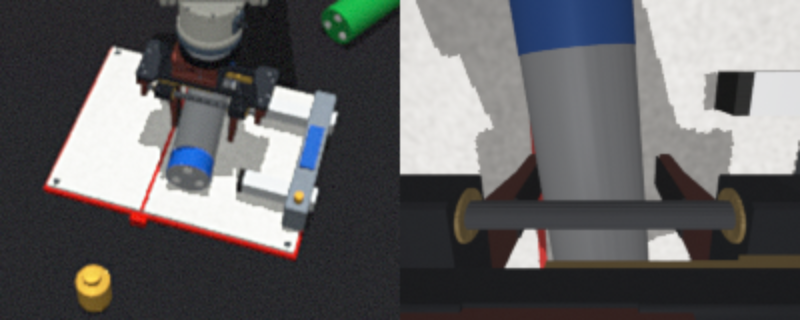

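The scene crop shows the roller clear of the faces, with its band at (190,160). The leading finger is heading into the gap.

Emit:
{"fn": "move_arm", "kwargs": {
  "motion": [
    [0.6,2.4,0,0,0,0,72],
    [1.3,4.8,0,0,0,0,72],
    [1.9,7.3,0,0,0,0,72],
    [2.6,9.7,0,0,0,0,72],
    [3.2,12.1,0,0,0,0,72]
  ]
}}

```text
t: 7.48
ee_pos: [542.6, 54.0, 29.7]
orientation: [2.494, 1.91, 0.0]
ft_force: [0.5, 0.3, -0.9]
width: 71.9
```

Emit:
{"fn": "move_arm", "kwargs": {
  "motion": [
    [0.6,2.3,0,0,0,0,72],
    [1.1,4.3,0,0,0,0,72],
    [1.6,6.1,0,0,0,0,72],
    [2.0,7.7,0,0,0,0,72],
    [2.4,9.2,0,0,0,0,72]
  ]
}}

```text
t: 7.9
ee_pos: [544.9, 63.1, 29.7]
orientation: [2.494, 1.91, -0.0]
ft_force: [-1.2, -0.6, -0.0]
width: 71.6
```

Emit:
{"fn": "move_arm", "kwargs": {
  "motion": [
    [0.3,1.2,0,0,0,0,72],
    [0.6,2.4,0,0,0,0,72],
    [0.9,3.6,0,0,0,0,72],
    [1.3,4.8,0,0,0,0,72],
    [1.6,6.0,0,0,0,0,72]
  ]
}}

```text
t: 8.32
ee_pos: [546.6, 69.0, 29.7]
orientation: [2.494, 1.91, 0.0]
ft_force: [-0.1, 0.2, -0.6]
width: 71.9
```

Run:
```python
from m import *
a=get_image("scene");save(a,"7.png",(210,150,360,270),4);o=get_obs();print(o["t"],o["ee_pos"],o["ft_force"],o["width"],(o["ee_pos"][:2]-C)@YD)
```

```text
8.3667 [546.62  69.17  29.64] [-0.4   0.71  0.26] 71.72719189646985 37.61406787080188
```

View pics/7.png

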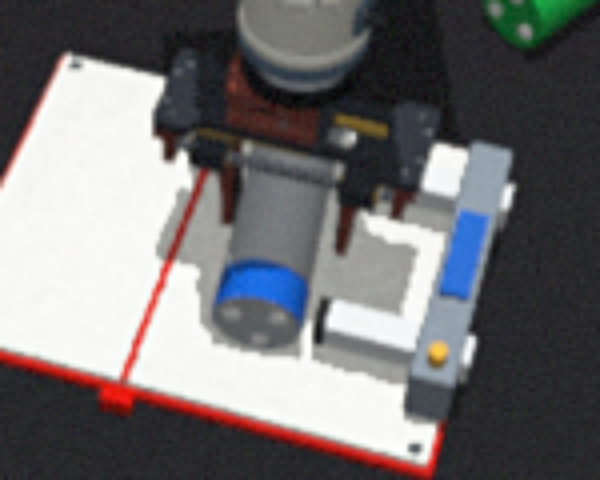

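Emit:
{"fn": "move_arm", "kwargs": {
  "motion": [
    [0.2,0.8,0,0,0,0,72],
    [0.4,1.5,0,0,0,0,72],
    [0.6,2.3,0,0,0,0,72],
    [0.8,3.0,0,0,0,0,72]
  ]
}}

```text
t: 8.7
ee_pos: [547.3, 72.0, 29.7]
orientation: [2.494, 1.91, 0.0]
ft_force: [-0.3, -0.6, -0.2]
width: 72.2
```

Emit:
{"fn": "move_arm", "kwargs": {
  "motion": [
    [0.2,0.6,0,0,0,0,72],
    [0.3,1.2,0,0,0,0,72],
    [0.5,1.8,0,0,0,0,72],
    [0.6,2.4,0,0,0,0,72]
  ]
}}

```text
t: 9.03
ee_pos: [547.9, 74.4, 29.6]
orientation: [2.494, 1.91, 0.0]
ft_force: [0.1, 0.1, -0.6]
width: 71.6
```

Emit:
{"fn": "move_arm", "kwargs": {
  "motion": [
    [0.2,0.6,0,0,0,0,72],
    [0.3,1.2,0,0,0,0,72],
    [0.5,1.8,0,0,0,0,72],
    [0.6,2.4,0,0,0,0,72]
  ]
}}

```text
t: 9.37
ee_pos: [548.3, 76.5, 29.6]
orientation: [2.494, 1.91, -0.001]
ft_force: [-0.2, -2.9, 2.3]
width: 72.2
```

Emit:
{"fn": "move_arm", "kwargs": {
  "motion": [
    [0.1,0.4,0,0,0,0,72],
    [0.2,0.8,0,0,0,0,72],
    [0.3,1.2,0,0,0,0,72]
  ]
}}

```text
t: 9.62
ee_pos: [548.6, 77.8, 29.6]
orientation: [-2.494, -1.91, 0.001]
ft_force: [-1.1, -3.2, 1.1]
width: 72.3
```

Emit:
{"fn": "move_arm", "kwargs": {
  "motion": [
    [0.1,0.4,0,0,0,0,72],
    [0.2,0.8,0,0,0,0,72],
    [0.3,1.2,0,0,0,0,72]
  ]
}}

```text
t: 9.87
ee_pos: [549.0, 79.1, 29.6]
orientation: [-2.494, -1.91, 0.0]
ft_force: [-0.5, -2.5, 1.0]
width: 72.0
```

Emit:
{"fn": "move_arm", "kwargs": {
  "motion": [
    [0.1,0.4,0,0,0,0,72],
    [0.2,0.8,0,0,0,0,72],
    [0.3,1.2,0,0,0,0,72]
  ]
}}

```text
t: 10.12
ee_pos: [549.4, 80.4, 29.6]
orientation: [-2.494, -1.91, 0.0]
ft_force: [-1.9, -2.4, 1.3]
width: 72.4
```

Emit:
{"fn": "move_arm", "kwargs": {
  "motion": [
    [0.1,0.4,0,0,0,0,72],
    [0.2,0.8,0,0,0,0,72],
    [0.3,1.2,0,0,0,0,72]
  ]
}}

```text
t: 10.37
ee_pos: [549.7, 81.6, 29.7]
orientation: [-2.494, -1.91, -0.0]
ft_force: [-1.6, -3.7, 0.9]
width: 71.6
```

Run:
```python
from m import *
a=get_image("scene");save(a,"8.png",(210,150,360,270),4);o=get_obs();print(o["t"],o["ee_pos"],o["ft_force"],o["width"],(o["ee_pos"][:2]-C)@YD)
```

```text
10.4167 [549.73  81.64  29.66] [-2.15 -2.78  0.44] 72.19793269684956 50.466341656671574
```

View pics/8.png

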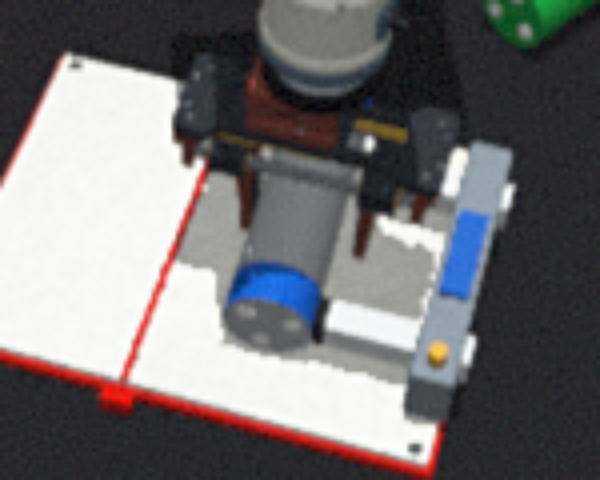

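The roller touches the near face at (320,320) and is turning square with about 3 N. I go on in small steps.

Emit:
{"fn": "move_arm", "kwargs": {
  "motion": [
    [0.1,0.4,0,0,0,0,72],
    [0.2,0.8,0,0,0,0,72],
    [0.3,1.1,0,0,0,0,72]
  ]
}}

```text
t: 10.67
ee_pos: [550.0, 82.7, 29.6]
orientation: [-2.494, -1.91, 0.0]
ft_force: [-0.5, -2.2, 1.7]
width: 72.1
```

Emit:
{"fn": "move_arm", "kwargs": {
  "motion": [
    [0.1,0.3,0,0,0,0,72],
    [0.2,0.6,0,0,0,0,72],
    [0.2,0.9,0,0,0,0,72]
  ]
}}

```text
t: 10.92
ee_pos: [550.2, 83.5, 29.7]
orientation: [2.494, 1.91, 0.0]
ft_force: [-1.8, -2.2, 1.7]
width: 72.1
```

Emit:
{"fn": "move_arm", "kwargs": {
  "motion": [
    [0.1,0.3,0,0,0,0,72],
    [0.2,0.6,0,0,0,0,72],
    [0.2,0.9,0,0,0,0,72]
  ]
}}

```text
t: 11.17
ee_pos: [550.4, 84.5, 29.6]
orientation: [2.494, 1.91, 0.0]
ft_force: [-0.9, -3.1, 2.0]
width: 71.8
```

Emit:
{"fn": "move_arm", "kwargs": {
  "motion": [
    [0.1,0.3,0,0,0,0,72],
    [0.2,0.6,0,0,0,0,72],
    [0.2,0.9,0,0,0,0,72]
  ]
}}

```text
t: 11.42
ee_pos: [550.6, 85.3, 29.6]
orientation: [2.494, 1.91, -0.0]
ft_force: [-1.8, -3.2, 2.2]
width: 72.0
```

Emit:
{"fn": "move_arm", "kwargs": {
  "motion": [
    [0.1,0.2,0,0,0,0,72],
    [0.1,0.4,0,0,0,0,72],
    [0.2,0.6,0,0,0,0,72]
  ]
}}

```text
t: 11.67
ee_pos: [550.6, 85.4, 29.6]
orientation: [2.494, 1.91, -0.001]
ft_force: [-1.3, -8.3, 2.3]
width: 71.8
```

Both faces are met: the force jumped to 8 N and the arm stopped. I add a little and hold.

Emit:
{"fn": "move_arm", "kwargs": {
  "motion": [
    [0,0.1,0,0,0,0,72],
    [0,0.1,0,0,0,0,72],
    [0,0.1,0,0,0,0,72],
    [0,0.1,0,0,0,0,72],
    [0,0.1,0,0,0,0,72]
  ]
}}

```text
t: 12.08
ee_pos: [550.6, 85.4, 29.6]
orientation: [2.494, 1.91, -0.001]
ft_force: [-0.8, -6.5, 3.3]
width: 71.9
```

Run:
```python
from m import *
a=get_image("scene");save(a,"9.png",(210,150,360,270),4)
for _ in range(3):
    o=get_obs();print(o["t"],o["ee_pos"],o["ft_force"],o["moment"])
    get_image("wrist")
```

```text
12.1333 [550.6   85.41  29.64] [-1.83 -7.04  2.15] [-1.21  0.23  0.03]
12.1833 [550.58  85.4   29.62] [-1.78 -7.25  1.3 ] [-1.2   0.23  0.01]
12.2333 [550.55  85.4   29.59] [-2.18 -7.63  2.22] [-1.19  0.22  0.06]
```

View pics/9.png

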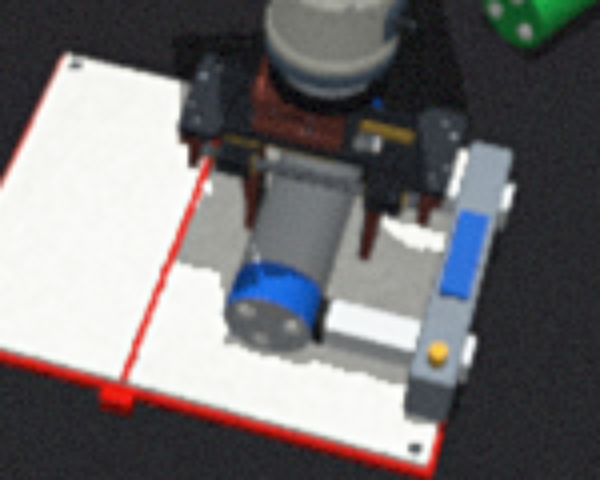

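The picture shows the roller square on the near arm at (320,320). The push reads about 7.5 N, so I raise it slightly and hold longer.

Emit:
{"fn": "move_arm", "kwargs": {
  "motion": [
    [0,0.2,0,0,0,0,72],
    [0,0.2,0,0,0,0,72],
    [0,0.2,0,0,0,0,72],
    [0,0.2,0,0,0,0,72],
    [0,0.2,0,0,0,0,72]
  ]
}}

```text
t: 12.7
ee_pos: [550.6, 85.4, 29.6]
orientation: [2.494, 1.91, -0.002]
ft_force: [-2.1, -8.1, 3.2]
width: 72.3
```

Emit:
{"fn": "move_arm", "kwargs": {
  "motion": [
    [0,0,0,0,0,0,72],
    [0,0,0,0,0,0,72],
    [0,0,0,0,0,0,72],
    [0,0,0,0,0,0,72],
    [0,0,0,0,0,0,72]
  ]
}}

```text
t: 13.12
ee_pos: [550.6, 85.4, 29.6]
orientation: [2.494, 1.91, -0.002]
ft_force: [-1.5, -8.3, 3.0]
width: 72.1
```

Emit:
{"fn": "move_arm", "kwargs": {
  "motion": [
    [0,0,0,0,0,0,72],
    [0,0,0,0,0,0,72],
    [0,0,0,0,0,0,72],
    [0,0,0,0,0,0,72],
    [0,0,0,0,0,0,72]
  ]
}}

```text
t: 13.53
ee_pos: [550.6, 85.4, 29.6]
orientation: [2.494, 1.91, -0.002]
ft_force: [-0.1, -8.4, 1.5]
width: 72.1
```

Emit:
{"fn": "move_arm", "kwargs": {
  "motion": [
    [0,0,0,0,0,0,72],
    [0,0,0,0,0,0,72],
    [0,0,0,0,0,0,72],
    [0,0,0,0,0,0,72],
    [0,0,0,0,0,0,72]
  ]
}}

```text
t: 13.95
ee_pos: [550.6, 85.4, 29.6]
orientation: [2.494, 1.91, -0.002]
ft_force: [-1.4, -7.8, 1.6]
width: 72.4
```

Run:
```python
from m import *
b=get_image("wrist");save(b,"10.png",s=1.2)
for p in([(-x,y) for x in(75,-75) for y in(0,78)]): print(p,pix(b,np.array([*(C+p[0]*XD+p[1]*YD),46])))
f=b["color"].astype(float);blue=(f[...,2]-f[...,0]>50)
n,l,st,ce=cv2.connectedComponentsWithStats(blue.astype(np.uint8))
for i in range(1,n):
    if st[i,4]>100: print("blue",st[i],ce[i],at(b,*ce[i],70))
```

```text
(-75, 0) [152.52 138.15]
(-75, 78) [298.   137.38]
(75, 0) [174.45 365.43]
(75, 78) [290.46 365.16]
blue [ 180   16  123   86 9492] [241.07  58.54] [458.47 104.72  70.  ]
blue [451 218  45  26 758] [471.51 227.16] [559.75 192.05  70.  ]
```

View pics/10.png

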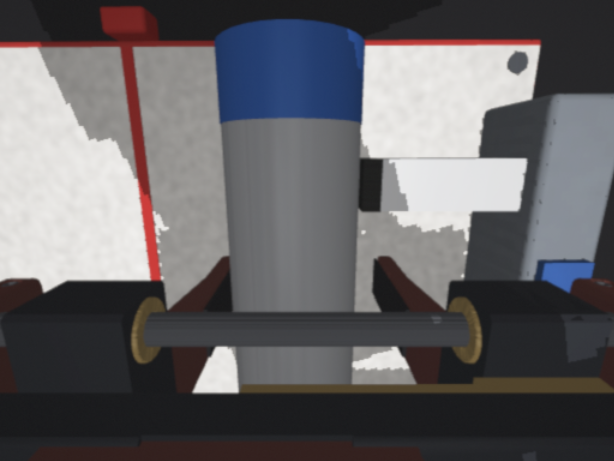

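The wrist view shows the roller square and touching the far face as well, at (360,185). The press was held at about 8.5 N for 2 s, so step 2 is done. Now I roll back about 94 mm, slowing at the end.

Emit:
{"fn": "move_arm", "kwargs": {
  "motion": [
    [-0.3,-1.2,0,0,0,0,72],
    [-0.8,-3.1,0,0,0,0,72],
    [-1.5,-5.8,0,0,0,0,72],
    [-2.3,-8.7,0,0,0,0,72],
    [-3.1,-11.6,0,0,0,0,72]
  ]
}}

```text
t: 14.42
ee_pos: [547.8, 74.6, 29.7]
orientation: [2.494, 1.91, 0.001]
ft_force: [-0.0, -0.1, 0.0]
width: 72.0
```

Emit:
{"fn": "move_arm", "kwargs": {
  "motion": [
    [-0.8,-3.1,0,0,0,0,72],
    [-1.7,-6.5,0,0,0,0,72],
    [-2.6,-9.9,0,0,0,0,72],
    [-3.5,-13.3,0,0,0,0,72],
    [-4.4,-16.7,0,0,0,0,72]
  ]
}}

```text
t: 14.83
ee_pos: [543.2, 57.5, 29.7]
orientation: [2.494, 1.91, 0.0]
ft_force: [-0.0, 1.0, -0.5]
width: 72.5
```

Emit:
{"fn": "move_arm", "kwargs": {
  "motion": [
    [-0.9,-3.4,0,0,0,0,72],
    [-1.8,-6.8,0,0,0,0,72],
    [-2.7,-10.2,0,0,0,0,72],
    [-3.6,-13.6,0,0,0,0,72],
    [-4.5,-16.9,0,0,0,0,72]
  ]
}}

```text
t: 15.25
ee_pos: [538.7, 40.7, 29.6]
orientation: [-2.494, -1.91, 0.0]
ft_force: [-0.5, 0.8, -0.4]
width: 72.0
```

Emit:
{"fn": "move_arm", "kwargs": {
  "motion": [
    [-0.9,-3.4,0,0,0,0,72],
    [-1.8,-6.8,0,0,0,0,72],
    [-2.7,-10.2,0,0,0,0,72],
    [-3.6,-13.6,0,0,0,0,72],
    [-4.5,-16.9,0,0,0,0,72]
  ]
}}

```text
t: 15.67
ee_pos: [534.2, 23.8, 29.7]
orientation: [2.494, 1.91, -0.0]
ft_force: [-0.1, -0.1, -0.5]
width: 72.3
```

Emit:
{"fn": "move_arm", "kwargs": {
  "motion": [
    [-0.8,-2.9,0,0,0,0,72],
    [-1.4,-5.3,0,0,0,0,72],
    [-2.0,-7.7,0,0,0,0,72],
    [-2.6,-9.7,0,0,0,0,72],
    [-3.1,-11.6,0,0,0,0,72]
  ]
}}

```text
t: 16.08
ee_pos: [531.2, 12.3, 29.7]
orientation: [2.494, 1.91, 0.0]
ft_force: [-1.0, 1.7, -0.0]
width: 71.9
```

Emit:
{"fn": "move_arm", "kwargs": {
  "motion": [
    [-0.4,-1.5,0,0,0,0,72],
    [-0.8,-3.0,0,0,0,0,72],
    [-1.1,-4.2,0,0,0,0,72],
    [-1.4,-5.3,0,0,0,0,72],
    [-1.6,-6.2,0,0,0,0,72]
  ]
}}

```text
t: 16.5
ee_pos: [529.6, 6.3, 29.7]
orientation: [2.494, 1.91, 0.0]
ft_force: [1.0, -0.0, -0.2]
width: 72.2
```

Emit:
{"fn": "move_arm", "kwargs": {
  "motion": [
    [-0.2,-0.8,0,0,0,0,72],
    [-0.4,-1.4,0,0,0,0,72],
    [-0.5,-2.0,0,0,0,0,72],
    [-0.6,-2.4,0,0,0,0,72],
    [-0.7,-2.7,0,0,0,0,72]
  ]
}}

```text
t: 16.92
ee_pos: [528.9, 3.6, 29.7]
orientation: [2.494, 1.91, 0.0]
ft_force: [0.3, -0.3, -0.0]
width: 72.0
```

```bash
cat > w.py <<'E'
from m import *
b=get_image("wrist");o=get_obs();print(o["t"],o["ee_pos"],o["ft_force"],"tcp bed y",(o["ee_pos"][:2]-C)@YD,"x",(o["ee_pos"][:2]-C)@XD)
f=b["color"].astype(float);blue=(f[...,2]-f[...,0]>50)
n,l,st,ce=cv2.connectedComponentsWithStats(blue.astype(np.uint8))
for i in range(1,n):
    if st[i,4]>300: print("blue",st[i],ce[i],[((at(b,*ce[i],z)[:2]-C)@YD,(at(b,*ce[i],z)[:2]-C)@XD) for z in(46,70)])
red=f[...,0]-f[...,1:].max(2)>60
n,l,st,ce=cv2.connectedComponentsWithStats(red.astype(np.uint8))
for i in range(1,n):
    if st[i,4]>40: print("red",st[i],ce[i],(at(b,*ce[i],16)[:2]-C)@YD)
E
python3 w.py
python3 - <<'E'
from m import *
measure("scene")
E
```

```text
16.9667 [528.86   3.56  29.64] [ 0.53 -0.68 -0.15] tcp bed y -30.353568602286096 x -14.444009392162137
blue [ 206   16  123   86 9434] [266.93  58.4 ] [(np.float64(-23.48853831996933), np.float64(-113.81018164169237)), (np.float64(-24.48055440636008), np.float64(-108.38167598721773))]
red [229   5  36  14 420] [245.21  10.52] -34.999122369220174
red [330  32 182   6 669] [428.18  34.53] 73.1437838389949
red [ 23  34 181   5 667] [105.06  36.04] -118.37695003123987
scene line slope,y [  0.13 -46.46] n 61 xrange -118.91256709463455 149.33155803589636 mid [538.69 -15.71] angle deg 7.333604264525599
blue [269 167  12   4  24] [274.67 168.38] [421.79  50.3   46.  ] [442.91  49.73  70.  ]
blue [320 202  13  23 189] [325.66 212.92] [575.56 191.19  46.  ] [592.81 187.07  70.  ]
blue [241 209  23  17 216] [253.2  215.09] [592.14  -4.62  46.  ] [608.98  -3.81  70.  ]
```

Emit:
{"fn": "move_arm", "kwargs": {
  "motion": [
    [-0.2,-0.8,0,0,0,0,72],
    [-0.4,-1.7,0,0,0,0,72],
    [-0.7,-2.7,0,0,0,0,72],
    [-1.0,-3.7,0,0,0,0,72],
    [-1.2,-4.6,0,0,0,0,72]
  ]
}}

```text
t: 17.43
ee_pos: [527.6, -1.1, 29.6]
orientation: [-2.494, -1.91, 0.0]
ft_force: [0.4, 0.6, 0.3]
width: 72.1
```

Emit:
{"fn": "move_arm", "kwargs": {
  "motion": [
    [-0.2,-0.8,0,0,0,0,72],
    [-0.4,-1.6,0,0,0,0,72],
    [-0.6,-2.3,0,0,0,0,72],
    [-0.8,-2.9,0,0,0,0,72],
    [-0.9,-3.4,0,0,0,0,72]
  ]
}}

```text
t: 17.85
ee_pos: [526.8, -4.5, 29.7]
orientation: [2.494, 1.91, 0.0]
ft_force: [-0.4, -0.0, -0.1]
width: 71.9
```

Emit:
{"fn": "move_arm", "kwargs": {
  "motion": [
    [-0.1,-0.4,0,0,0,0,72],
    [-0.2,-0.7,0,0,0,0,72],
    [-0.2,-0.9,0,0,0,0,72],
    [-0.2,-0.9,0,0,0,0,72],
    [-0.2,-0.9,0,0,0,0,72]
  ]
}}

```text
t: 18.27
ee_pos: [526.6, -5.3, 29.6]
orientation: [-2.494, -1.91, 0.0]
ft_force: [-0.2, 0.0, 0.5]
width: 71.7
```

```bash
python3 w.py
```

```text
18.3167 [526.62  -5.26  29.66] [0.15 0.02 0.33] tcp bed y -39.45662841975787 x -14.344544168298173
blue [ 206   16  123   86 9489] [266.73  58.28] [(np.float64(-32.763023071116535), np.float64(-113.82653306784542)), (np.float64(-33.737865589274335), np.float64(-108.38756397294489))]
red [245   5  35  11 359] [261.63   9.69] -34.633125549699585
red [331  32 181   6 706] [428.22  34.49] 63.98371798138923
red [ 38  34 166   5 620] [111.16  36.  ] -123.92416876541363
```

The axis is at -33.5 mm and the line at about -34 mm. I open, rise and clear the view.

Emit:
{"fn": "move_arm", "kwargs": {
  "motion": [
    [0,0,0,0,0,0,80],
    [0,0,0,0,0,0,86],
    [0,0,0,0,0,0,86],
    [0,0,0,0,0,0,86]
  ]
}}

```text
t: 18.65
ee_pos: [526.6, -5.3, 29.7]
orientation: [2.494, 1.91, 0.0]
ft_force: [-0.1, -0.5, 0.3]
width: 85.6
```

Emit:
{"fn": "move_arm", "kwargs": {
  "motion": [
    [0,0,15,0,0,0,86],
    [0,0,50,0,0,0,86],
    [0,0,90,0,0,0,86],
    [0,0,130,0,0,0,86],
    [0,0,170,0,0,0,86]
  ]
}}

```text
t: 19.07
ee_pos: [526.0, -5.3, 201.3]
orientation: [-2.494, -1.91, 0.001]
ft_force: [0.6, 0.1, 0.2]
width: 86.0
```

Emit:
{"fn": "move_arm", "kwargs": {
  "motion": [
    [-18,34,0,0,0,0,86],
    [-36,69,0,0,0,0,86],
    [-54,103,0,0,0,0,86],
    [-72,138,0,0,0,0,86],
    [-90,172,0,0,0,0,86]
  ]
}}

```text
t: 19.48
ee_pos: [435.5, 168.0, 199.9]
orientation: [2.495, 1.909, 0.001]
ft_force: [0.3, 0.5, 0.1]
width: 86.2
```

Emit:
{"fn": "move_arm", "kwargs": {
  "motion": [
    [-18,34,0,0,0,0,86],
    [-36,69,0,0,0,0,86],
    [-54,103,0,0,0,0,86],
    [-72,138,0,0,0,0,86],
    [-90,172,0,0,0,0,86]
  ]
}}

```text
t: 19.9
ee_pos: [345.3, 340.3, 199.8]
orientation: [-2.494, -1.91, -0.001]
ft_force: [0.4, 0.5, -0.3]
width: 86.1
```

Emit:
{"fn": "move_arm", "kwargs": {
  "motion": [
    [-18,34,0,0,0,0,86],
    [-36,69,0,0,0,0,86],
    [-54,103,0,0,0,0,86],
    [-72,138,0,0,0,0,86],
    [-90,172,0,0,0,0,86]
  ]
}}

```text
t: 20.32
ee_pos: [255.2, 512.3, 199.7]
orientation: [2.494, 1.91, 0.0]
ft_force: [0.8, 0.1, -0.2]
width: 86.2
```

Run:
```python
from m import *
im=measure("top","11.png");measure("scene")
for y in(-40,-34,-28): print(y,[pix(im,np.array([*(C+x*XD+y*YD),46])) for x in(-100,60)])
# bed y of bands at 46/70
f=im["color"].astype(float);blue=(f[...,2]-f[...,0]>50)
n,l,st,ce=cv2.connectedComponentsWithStats(blue.astype(np.uint8))
for i in range(1,n):
    if st[i,4]>40 and 190<ce[i][0]<325 and 120<ce[i][1]<250: print(ce[i],[((at(im,*ce[i],z)[:2]-C)@YD,(at(im,*ce[i],z)[:2]-C)@XD) for z in(46,65)])
for n in("weight","beaker","flask","spanner"):
    for m in mark_of(im,n)[:1]:
        r,c=m["location"];print(n,m["p"],at(im,c,r,0))
```

```text
top line slope,y [  0.   -35.04] n 44 xrange -149.68450265449596 149.73502522001627 mid [541.62  -4.67] angle deg 0.07927376244714915
blue [199 159  12  21 140] [204.55 168.99] [597.19 189.63  46.  ] [591.59 185.13  70.  ]
blue [261 159  18  11 140] [269.88 163.64] [609.83 -21.03  46.  ] [603.96 -20.99  70.  ]
blue [248 211  18  12 163] [256.75 216.25] [441.45  23.7   46.  ] [439.2   22.78  70.  ]
scene line slope,y [ -0.03 -29.84] n 55 xrange 78.60092400561098 149.64624423579764 mid [542.95   0.35] angle deg -1.5244061287378114
blue [257 164  21  14 126] [268.03 169.02] [425.26  30.89  46.  ] [446.3   30.81  70.  ]
blue [320 202  13  23 188] [325.64 212.98] [575.76 191.14  46.  ] [593.   187.03  70.  ]
blue [238 207  23  18 220] [250.04 213.99] [588.91 -13.34  46.  ] [605.82 -12.31  70.  ]
-40 [array([259.14, 215.49]), array([271.14, 167.11])]
-34 [array([257.28, 215.03]), array([269.32, 166.68])]
-28 [array([255.43, 214.58]), array([267.51, 166.25])]
[204.55 168.99] [(np.float64(167.01027415814772), np.float64(3.919283254454039)), (np.float64(162.43402964316735), np.float64(0.5439668157221963))]
[269.88 163.64] [(np.float64(-33.371934784588504), np.float64(70.12651023758964)), (np.float64(-34.533319666312345), np.float64(65.62290806906452))]
[256.75 216.25] [(np.float64(-33.28736422749077), np.float64(-104.09885845122459)), (np.float64(-34.45019033787017), np.float64(-105.63335881293865))]
weight 0.71 [769.24 -90.7    0.  ]
beaker 0.75 [686.15 397.14  -0.  ]
spanner 0.58 [468.48 418.1    0.  ]
```

View pics/11.png

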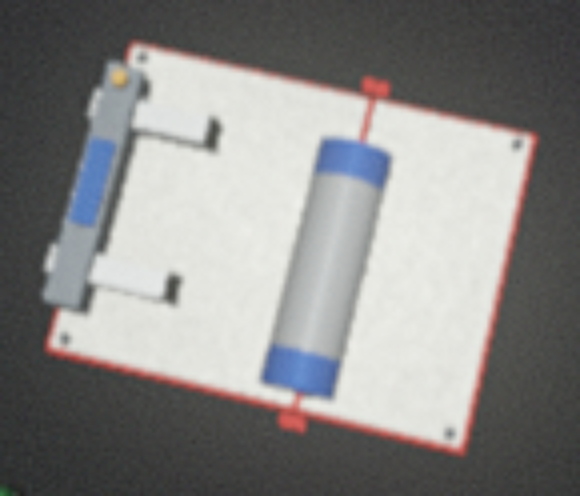

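The roller covers the line in the top view, centred between (363,140) and (298,395). Its axis is at -34.3 mm against -34.8 mm for the line. It is parallel and the bystanders are in place, so I hand in.

```bash
python3 -c "
from workcell import *
print(close_job())"
```

```text
the job is handed in; nothing more can be done
None
```

The roller was pressed square against both faces of the load cell, then rolled back onto the red start line and released. The job was handed in at about 20 s and reported no verdict.

- **Rolling to the cell:** I caged the roller loosely between the open fingers and never gripped or lifted it. It rolled about 165 mm to the cell, where a 3 N push turned it square.
- **Press:** I held it for about 2 s. The wrist force read 7 to 8.5 N, a little under the 10 N asked for but inside the 4 to 14 N band. The pictures showed both faces in contact.
- **Final position:** In the top view the roller axis lies about 0.5 mm from the line and parallel within about 0.02 rad. Its middle is about 19 mm off the bed's centre, and no finger touches it.
- **Checks that disagreed:** The oblique scene camera put the roller about 2 to 6 mm further towards the cell. It had shown a similar offset at the start, so I relied on the top view, the wrist view and the arm's own position, which agreed.
- **Bystanders:** The detector did not find the flask in the last picture, but the arm never went near it. The weight read about 12 mm from its first measurement, which I took as detector error, since the arm never went near it either. The beaker and spanner read within 4 mm of where they started.

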